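# Load the block heater and snap its lid shut

## Task

Take the aluminium tube block out of its parking stand, lower it gently (do not drop it) into the well of the block heater so that it sits fully down over the two locating pegs, then press the heater's lid shut until it snaps past its catch and stays closed. Leave the other things on the bench where they stand.

Things in the scene. Friction and masses are not known exactly. Their poses are not given: they have to be found in the camera images.
- block_center (a point): Centre (half-way up) of the loose aluminium tube block: a grey metal box, 56 mm (its x) x 66 mm (its y) x 50 mm high (z up), 0.25 to 0.5 kg, six tube wells in its top, two 12 mm holes in its underside 18 mm either side of its centre along y. The same turned half round; either way fits. It starts standing in the parking stand, underside 5 mm above the bench.
- block: The same block; origin at the centre of its underside. In the stand it can be taken only across its 56 mm x width; into the heater it can be lowered only when held across its 66 mm y length. So set it down on the bench and take it again a quarter turn round: the bench between stand and heater, round x = 0.48, y = 0, is clear for that.
- stand: Grey parking stand, fixed; origin at the centre of its underside. Base plate 100 (x) x 110 (y) x 5 mm high; two upright cheeks, 46 mm wide (x), up to 59 mm above the bench, 35 to 43 mm either side of the centre along y, cover the block's +y and -y faces; open toward +x and -x. The block's axes run along the stand's at the start.
- heater: White block heater, fixed; origin on the bench under the middle of its well, x from its front (display) to its hinge. Housing x -60 to 95, y -95 to 95, 95 mm high. Open well 62 mm wide (x), 150 mm long (y), floor 30 mm above the bench, with two tapered pegs 9 mm thick, 10 mm high at y = 18 and -18 mm. The seated block's top is 15 mm below the housing's; 42 mm is left for fingers at each y end.
- seat (a point): Where the block's centre lies when fully seated: in the middle of the heater's well, 55 mm above the bench (25 mm above the well's floor). Axes as the heater's; the block's x and y must run along this point's x and y (or half a turn round).
- lid_hinge (a point): Middle of the lid's hinge line, fixed on the heater at its x = 85 mm, 99 mm above the bench; the line runs along the point's y; its axes are the heater's.
- lid_lip (a point): Middle of the top of the blue press lip (60 mm wide, 14 mm deep) at the lid's front edge, moving with the lid, 156 mm from the hinge line. Its x points along the lid from lip to hinge, its z out of the lid's outer face. Press here. The lid is grey, 163 mm long with its lip, 184 mm wide, 12 mm thick; its outer face lies 10 mm beyond the hinge line. A pad under it meets an unseated block.
- lid (a joint): Angle of the heater's lid, rad: 0 shut and flush, positive open, at most 1.9. Starts open at 1.6 to 1.75, leaning back away from the robot. Its stiff hinge stays at any angle; 1 to 3 N at the lip moves it. About 0.07 rad before shut a spring catch stops it: about 10 N down on the lip pushes it past; press on till it is flush, at 0, where it holds. Merely lowered, it stays 0.05 or more open.
- cup: Bystander: specimen cup with red cap, 60 x 60 x 66 mm; origin under its centre.
- saline: Bystander: white bottle with green band and nozzle, 58 x 58 x 135 mm; origin under its centre.
- stain: Bystander: brown bottle with black cap, 52 x 52 x 117 mm; origin under its centre.
- tips: Bystander: blue pipette tip box with clear lid, 72 x 122 x 74 mm; origin under its centre.
- kit: Bystander: white and orange carton, 51 x 62 x 35 mm; origin under its centre.
- timer: Bystander: flat white timer, 66 x 64 x 18 mm; origin under its centre.

How it is judged:
By the outcome, as a careful person would: the job done as asked, in the order asked, and still so for the second after the job is handed in, with the robot touching nothing.
It also fails if it takes over 70 s, if anything falls off the work surface, if the arm or the gripper's body presses on something with over 40 N, if the wrist force passes 120 N, or if a joint passes its speed limit or range.

## Robot

A 6-joint arm with a two-finger parallel gripper is mounted at the origin on a cart in front of the work surface, level with it; the furniture and walls round the work are solid. World frame = base frame: x ahead of the robot, y to its left, z up, the work surface at z = 0. Lengths are in m, angles in rad, forces in N, time in s.
With the tool pointing down it reaches from about 0.35 to 0.975 m from the base axis. Payload 4.9 kg.
Tool frame: the origin (TCP) lies on the centre line of the jaws, within the pads' length; the fingertips stand 14 mm ahead of it and the grasp point (between the pads) lies 5 mm behind it; x points along the fingers, z is the direction in which the jaws open and shut, and the axes are right-handed (so a half turn about x gives the same grasp; the last joint's range is limited). The gripper opens to 85 mm and grips with 20 to 120 N. Pads are 22 mm wide; open, the fingers measure 114 mm over their backs; the gripper's body (76 mm by 85 mm) begins 54 mm behind the grasp point. The pads swing forward as they close: fully open they stand 13 mm farther back than shut.
Start: joints at [1.133, 0.053, 1.613, -0, 1.476, -0.119], TCP at [0.196, 0.593, 0.245] pointing down, gripper open.
Joint ranges: [-3.01, 3.01], [-1.01, 2.22], [0.06, 2.58], [-1.02, 4.17], [0.09, 2.62], [-3.14, 3.14]. Speed limits (rad/s): [2.57, 2.57, 3.14, 3.14, 3.14, 3.14].

## Interface

Orientations are given as a rotation vector (axis times angle).
In Python, from station import ctrl gives the robot as it stands.
- The arm moves only by the tool move_arm, never from a script. Its argument "increments" is a list that holds one entry, the list of rows, each a list of 4 numbers: the shift along the tool's x, y, z in units of 25 cm (1.0 is 25 cm), then the turn about the tool's x in units of 90 degrees (1.0 is 90 degrees). A call has 1 to 20 rows; each row shifts and turns the commanded pose from where the row before left it, along the tool's axes as they then stand; what a row does not reach is not made up. A row lasts 1/12 s, in which the tool goes at most 41.7 mm and 7.16 degrees, less where a joint would pass 70% of its speed; a pose out of reach is approached as far as the arm can. A call with a number of a shift or a turn outside -1 to 1 is refused whole. A call with a gripper value outside its range is refused whole. "gripper" is the closure, from 0 (fully open) to 1 (shut), set as the call begins (left out, the last holds). The fingers move at their own pace and stop on an object; "squeeze" is the grip in N (left out, the last holds). Time passes only in rows, so rows that do not move let the fingers close. It gives the time, the measured TCP pose, the force and the opening at its end, in the units of the state.
- ctrl.get_obs(): the state, without advancing time (a new reading comes with each control period).
- ctrl.get_image(name): name is "scene" or "top" or "wrist"; returns a dict with "pixels" (384x512x3 uint8, red, green, blue), "depth" (384x512 float32, m along the optical axis (not along the pixel's ray), 0 where there is no reading), "K" (3x3 intrinsics, pixels), "k1" (the pictures are not rectified: a ray, as slopes to the right and down, at radius r is drawn at 1 + k1 r^2 times it, then the intrinsics apply), "extrinsics" (4x4, takes a point from camera to world coordinates); the wrist camera has in their place "tool_from_camera" (4x4, takes a point from camera to tool coordinates, whose origin is the TCP and whose axes are the tool frame's). Camera axes: x right, y up, looking along -z (the intrinsics and any distortion apply to the point x, -y, -z); pixel columns grow to the right and rows downward; lengths in m; the calibration is good to about 2 mm. A picture is of the moment at which its call begins: read the wrist's pose just before it.
- ctrl.finish_job(): hands the job in, once; it reports no verdict.
Trained networks look in the newest picture that a camera, given by its name, has taken for a name from the list of things; names that differ only in an ending like _2 or _b are one class to them, and where a whole thing is asked for, a point or a joint stands for the part that bears it (a point fixed in the world has none). Each returns a list of dicts, best first, with "score" (0 to 1); they miss things now and then, are a little off and sometimes report something else, mostly with a low value. They report only what shows in the picture. A call takes as long as a camera call.
- ctrl.trace(camera, target): "region" (384x512 bool, what is visible of it) and "pixel" ([row, column] in pixels, amid what is visible of it).
The state is a dict: "t": time; "q": joint angles; "dq": joint speeds; "effort": joint torques, N m; "tool_pos": TCP position; "tool_rot": TCP orientation; "contact_force": force on the tool from outside, world axes, zero at the start; "wrist_torque": the same for the moment, N m; "opening": finger opening in m.
Only numpy, scipy, OpenCV 4.12 (cv2) and the standard library are available. Lean on these libraries where they do the work, as an engineer would, in place of code of your own. Each camera call takes 0.05 s, during which the arm holds its last target. There are 200 camera calls.

## Working session

There is one attempt and no reset: what is moved stays moved. The work goes in short steps, Python scripts to look and compute and a tool call to move; the robot and the scene stay as the last step left them, time stands still between calls to the robot, and variables do not carry over. Pictures are saved under pics/ and viewed, about 8 in all and at most 12, crops included, and the job is handed in when it is done.

Besides the shell and the picture viewer there is one more tool, called after ">>>" as name(argument=value, ...) on one line, values as JSON. move_arm: Moves the arm, as the interface text tells. Shifts and turns lie within -1 to 1; 1 stands for 25 cm of shift or 90 degrees of turn. Its arguments: {"type":"object","properties":{"increments":{"type":"array","items":{"type":"array","items":{"type":"array","items":{"type":"number","minimum":-1,"maximum":1}}}},"gripper":{"type":"number"},"squeeze":{"type":"number"}},"required":["increments"]}

```bash
mkdir -p pics; ls; cat > h.py <<'E'
import numpy as np, cv2
from scipy.spatial.transform import Rotation as R
from station import ctrl
def cloud(im, T=None):
    K=im["K"];k1=im["k1"];d=im["depth"]
    T=np.array(im["extrinsics"]) if T is None else T
    v,u=np.mgrid[0:384,0:512].astype(float)
    p=np.stack([u.ravel(),v.ravel()],1)[:,None]
    s=cv2.undistortPoints(p,np.array(K,float),np.array([k1,0,0,0.])).reshape(384,512,2)
    c=np.stack([s[...,0]*d,-s[...,1]*d,-d,np.ones_like(d)],-1)
    P=(c@T.T)[...,:3]; P[d<=0]=np.nan
    return P
def wT(im,o):
    T=np.eye(4);T[:3,:3]=R.from_rotvec(o["tool_rot"]).as_matrix();T[:3,3]=o["tool_pos"]
    return T@np.array(im["tool_from_camera"])
def save(n,px): cv2.imwrite("pics/"+n,cv2.cvtColor(px,cv2.COLOR_RGB2BGR))
E
python3 - <<'E'
from h import *
o=ctrl.get_obs();print(o)
print(R.from_rotvec(o["tool_rot"]).as_matrix().round(3))
ims=[]
for n in["top","scene"]:
    im=ctrl.get_image(n);P=cloud(im);np.savez(n+".npz",P=P,px=im["pixels"]);ims.append(im["pixels"])
    print(n,np.array(im["extrinsics"]).round(3).tolist())
    for t in["block","stand","heater","lid","lid_lip","cup","saline","stain","tips","kit","timer"]:
        for r in ctrl.trace(n,t)[:2]:
            q=P[r["region"]];q=q[~np.isnan(q[:,0])]
            if len(q): print(t,round(r["score"],2),np.round(r["pixel"]),len(q),np.percentile(q,[5,50,95],axis=0).round(3).tolist())
save("a.png",ims[0]);save("b.png",ims[1])
E
```

```text
pics
{'t': 0.0, 'q': array([ 1.13298887e+00,  5.33763425e-02,  1.61429318e+00, -1.63088992e-05,
        1.47597417e+00, -1.19011065e-01]), 'dq': array([-0.0009207 , -0.0001335 ,  0.00063522, -0.00053333,  0.00098033,
       -0.00094043]), 'effort': array([-1.51413307e-03, -3.93692958e+01, -3.70175385e+01, -2.24643218e-04,
        7.30826476e-03,  3.88840746e-06]), 'tool_pos': array([0.19564926, 0.5929689 , 0.24405139]), 'tool_rot': array([-0.97231933,  1.34514836,  0.97064455]), 'contact_force': array([-0.10735939, -0.00269257,  0.44536888]), 'wrist_torque': array([-0.00167762, -0.04818675,  0.02859119]), 'opening': 0.08515529344626102}
[[-0.001 -0.95   0.313]
 [-0.002  0.313  0.95 ]
 [-1.     0.    -0.002]]
top [[0.016, 0.982, -0.186, 0.301], [-1.0, 0.019, 0.013, -0.084], [0.016, 0.185, 0.983, 1.58], [0.0, 0.0, 0.0, 1.0]]
block 0.67 [218. 166.] 298 [[0.478, 0.228, 0.019], [0.504, 0.26, 0.052], [0.531, 0.29, 0.06]]
stand 0.96 [216. 174.] 406 [[0.461, 0.209, -0.001], [0.497, 0.249, 0.006], [0.553, 0.309, 0.058]]
stand 0.7 [219. 166.] 266 [[0.478, 0.229, 0.022], [0.501, 0.262, 0.052], 
[... 1799 characters left out ...]
, -0.314, 0.254]]
cup 0.56 [210. 249.] 276 [[0.54, -0.108, 0.011], [0.554, -0.093, 0.053], [0.584, -0.066, 0.068]]
saline 0.89 [246. 359.] 628 [[0.572, -0.547, 0.013], [0.583, -0.529, 0.065], [0.606, -0.502, 0.116]]
stain 0.82 [226. 340.] 509 [[0.649, -0.431, 0.002], [0.661, -0.415, 0.057], [0.691, -0.384, 0.115]]
tips 0.71 [205. 324.] 325 [[0.735, -0.285, 0.005], [0.766, -0.275, 0.045], [0.816, -0.167, 0.076]]
kit 0.64 [174. 182.] 122 [[0.587, 0.322, 0.014], [0.61, 0.345, 0.031], [0.638, 0.384, 0.038]]
timer 0.57 [202. 230.] 153 [[0.567, 0.012, 0.004], [0.588, 0.037, 0.015], [0.619, 0.071, 0.019]]
timer 0.43 [175. 180.] 159 [[0.54, 0.294, 0.004], [0.612, 0.343, 0.03], [0.647, 0.379, 0.052]]
```

```bash
python3 - <<'E'
import cv2,numpy as np
a=cv2.imread("pics/a.png")[110:310,110:430];b=cv2.imread("pics/b.png")[130:310,110:430]
cv2.imwrite("pics/ab.png",np.vstack([cv2.resize(a,None,fx=1.5,fy=1.5,interpolation=2),cv2.resize(b,None,fx=1.5,fy=1.5,interpolation=2)]))
from h import *
# heater footprint from top cloud: housing rim plane
P=np.load("top.npz")["P"];q=P.reshape(-1,3);q=q[~np.isnan(q[:,0])]
m=(abs(q[:,2]-.095)<.006)&(q[:,0]>.3)&(q[:,0]<.65)&(q[:,1]<-.2)&(q[:,1]>-.5)
print(m.sum(),np.median(q[m,2]),cv2.minAreaRect((q[m,:2]*1000).astype(np.float32)))
m=(abs(q[:,2]-.030)<.005)&(q[:,0]>.38)&(q[:,0]<.56)&(q[:,1]<-.25)&(q[:,1]>-.43)
print(m.sum(),cv2.minAreaRect((q[m,:2]*1000).astype(np.float32)))
for lo,hi in[(.045,.07),(.003,.012)]:
  m=(q[:,2]>lo)&(q[:,2]<hi)&(abs(q[:,0]-.505)<.09)&(abs(q[:,1]-.26)<.075)&~((q[:,0]>.57)&(q[:,1]>.3))
  print(m.sum(),cv2.minAreaRect((q[m,:2]*1000).astype(np.float32)))
E
```

```text
1336 0.09500137385311769 ((514.4676513671875, -374.89544677734375), (188.72225952148438, 309.22589111328125), 51.619293212890625)
471 ((431.38140869140625, -310.3950500488281), (148.50961303710938, 92.74478912353516), 52.02579116821289)
273 ((505.2582702636719, 260.50946044921875), (87.41492462158203, 56.33469009399414), 82.21758270263672)
463 ((504.6712646484375, 259.92669677734375), (178.91954040527344, 149.5159454345703), 0.40166714787483215)
```

View pics/ab.png

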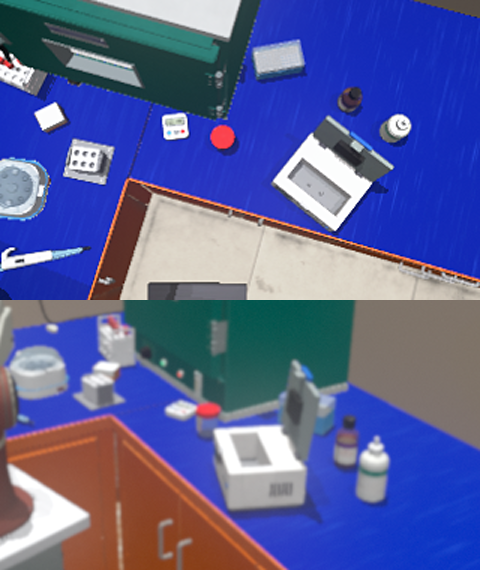

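The view shows the block in its stand at left (top image about r218, c167). The heater is at right (r225, c334) with its lid open, leaning toward +x/-y. The bench between them is clear. Next I move above the stand.

>>> move_arm(increments=[[[0,0,0,0.074],[0,0,0,0.074],[0,0,0,0.074],[0,0,0,0.074],[0,0,0,0.074],[0,0,0,0.074],[0,0,0,0.074],[0,0,0,0.074],[0,0,0,0.074],[0,0,0,0.074],[0,0,0,0.074],[0,0,0,0.074]]], gripper=0)

```text
t: 2.2
tool_pos: [0.1959, 0.5935, 0.2453]
tool_rot: [0.117, 1.568, -0.117]
contact_force: [-0.2, 0.5, 0.2]
opening: 0.0854
```

>>> move_arm(increments=[[[0,-0.082,0.1,0],[0,-0.082,0.1,0],[0,-0.082,0.1,0],[0,-0.082,0.1,0],[0,-0.082,0.1,0],[0,-0.082,0.1,0],[0,-0.082,0.1,0],[0,-0.082,0.1,0],[0,-0.082,0.1,0],[0,-0.082,0.1,0],[0,-0.082,0.1,0],[0,-0.082,0.1,0],[0,-0.082,0.1,0],[0,-0.082,0.1,0],[0,0,0,0],[0,0,0,0]]])

```text
t: 3.53
tool_pos: [0.5022, 0.2585, 0.2453]
tool_rot: [0.115, 1.568, -0.114]
contact_force: [0.2, 0.5, -0.4]
opening: 0.0852
```

```bash
cat >> h.py <<'E'
def pose():
    o=ctrl.get_obs();M=R.from_rotvec(o["tool_rot"]).as_matrix()
    return o,np.array(o["tool_pos"]),M
def plan(target,yaw=None):
    "shift in tool axes (units) at present orientation, then turn (units) to bring tool z to yaw deg (mod 180)"
    o,p,M=pose();y0=np.degrees(np.arctan2(M[1,2],M[0,2]))
    s=M.T@(np.array(target)-p)/.25
    print("t",round(o["t"],2),"pos",p.round(4),"yaw",round(y0,2),"axis",M[:,0].round(3),"shift",s.round(4),"turn",None if yaw is None else round(-(((yaw-y0)+90)%180-90)/90,4))
def wrist(n):
    o=ctrl.get_obs();im=ctrl.get_image("wrist");P=cloud(im,wT(im,o));save(n+".png",im["pixels"]);np.savez(n+".npz",P=P,px=im["pixels"]);return P
def rect(P,mask):
    q=(P[mask][:,:2]*1000).astype(np.float32);r=cv2.minAreaRect(q);return len(q),np.round(r[0],1),np.round(r[1],1),round(r[2],2)
E
python3 - <<'E'
from h import *
P=wrist("w1");plan([.505,.26,.245],-7.8)
r=ctrl.trace("wrist","block");print([(x["score"],x["pixel"]) for x in r[:2]])
z=P[...,2];near=np.hypot(P[...,0]-.505,P[...,1]-.26)<.085
print(np.histogram(z[near],bins=np.arange(-.01,.08,.005)))
print("stand top",rect(P,near&(z>.048)&(z<.07)));
print("cheek",rect(P,near&(z>.0568)&(z<.07)));print("block?",rect(P,near&(z>.052)&(z<.0566)))
E
```

```text
t 3.58 pos [0.5015 0.2593 0.2452] yaw -8.26 axis [-0.001  0.    -1.   ] shift [0.0008 0.0046 0.0134] turn -0.0051
[(0.69, [173.5, 264.4])]
(array([   0, 2676, 3952, 1234,   12,   14,  175,  226,   84,   67,   93,
        101, 1009, 1314,   24,    0,    0]), array([-0.01 , -0.005,  0.   ,  0.005,  0.01 ,  0.015,  0.02 ,  0.025,
        0.03 ,  0.035,  0.04 ,  0.045,  0.05 ,  0.055,  0.06 ,  0.065,
        0.07 ,  0.075]))
stand top (2387, array([510. , 261.9]), array([87.3, 56.2]), 83.13)
cheek (438, array([508.6, 261.7]), array([85.5, 47.3]), 78.59)
block? (1839, array([510.3, 264.2]), array([82.7, 56.2]), 83.13)
```

View pics/w1.png

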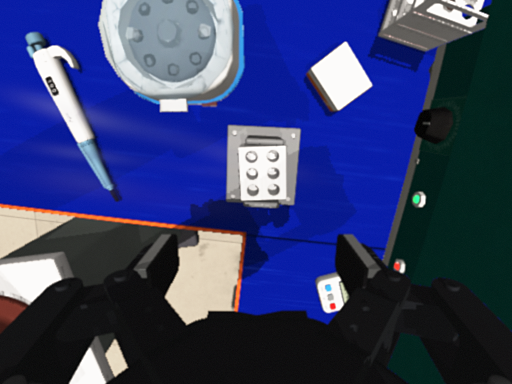

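Wrist view: the block is at (r173, c264), between cheeks at r138 and r205, and its top shows clearly. I move closer and measure again.

>>> move_arm(increments=[[[0.07,0.01,0.025,-0.01],[0.07,0,0,0],[0.07,0,0,0],[0.07,0,0,0],[0.06,0,0,0],[0,0,0,0],[0,0,0,0],[0,0,0,0]]])

```text
t: 4.3
tool_pos: [0.5081, 0.2621, 0.1615]
tool_rot: [0.099, 1.567, -0.098]
contact_force: [0.6, 0.7, -0.5]
opening: 0.0853
```

```bash
python3 - <<'E'
from h import *
P=wrist("w2");plan([.508,.261,.03],-7.3)
z=P[...,2];near=np.hypot(P[...,0]-.508,P[...,1]-.261)<.085
print("stand top",rect(P,near&(z>.048)&(z<.07)))
m=near&(z>.05)&(z<.0566);q=P[m]
a=np.radians(-7.3);u=(q[:,:2]-[.508,.261])@np.array([[np.cos(a),-np.sin(a)],[np.sin(a),np.cos(a)]])
print(np.percentile(u,[0.5,2,50,98,99.5],axis=0).round(4))
m=near&(z>.002)&(z<.0075);print("base",rect(P,m))
m=(P[...,2]>.008)&near&(P[...,2]<.07)
# lens-plane check: in tool frame
E
```

```text
t 4.35 pos [0.5085 0.262  0.162 ] yaw -7.23 axis [ 0.002  0.001 -1.   ] shift [ 0.5279 -0.0048 -0.0025] turn 0.0008
stand top (4200, array([510.1, 261.6]), array([87.5, 56.1]), 83.54)
[[-0.0259 -0.0361]
 [-0.0252 -0.0351]
 [ 0.0018  0.0012]
 [ 0.029   0.034 ]
 [ 0.0298  0.0436]]
base (3688, array([509.8, 273. ]), array([133.7, 149.8]), 78.02)
```

View pics/w2.png

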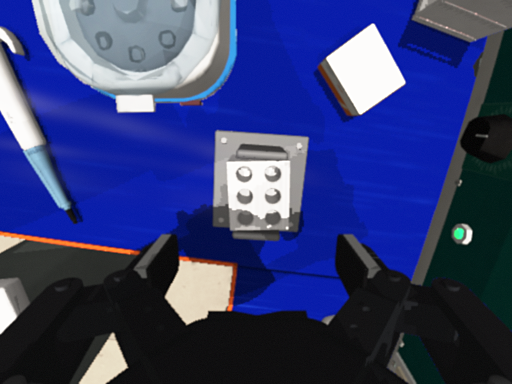

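Block centred between the fingers (c258, fingers c178/c337). Descend and grip.

>>> move_arm(increments=[[[0.08,-0.002,0.003,-0.004],[0.1,0,0,0],[0.1,0,0,0],[0.08,0,0,0],[0.06,0,0,0],[0.05,0,0,0],[0.03,0,0,0],[0.02,0,0,0],[0.008,0,0,0],[0,0,0,0],[0,0,0,0]]])

```text
t: 5.27
tool_pos: [0.5094, 0.2609, 0.0293]
tool_rot: [0.095, 1.567, -0.094]
contact_force: [-0.8, 0.7, 0.8]
opening: 0.0853
```

>>> move_arm(increments=[[[0,0,0,0],[0,0,0,0],[0,0,0,0],[0,0,0,0],[0,0,0,0],[0,0,0,0],[0,0,0,0],[0,0,0,0],[0,0,0,0],[0,0,0,0]]], gripper=1, squeeze=50)

```text
t: 6.1
tool_pos: [0.5096, 0.2607, 0.0293]
tool_rot: [0.095, 1.567, -0.095]
contact_force: [0.5, -1.2, 5.9]
opening: 0.0553
```

>>> move_arm(increments=[[[-0.02,0,0,0],[-0.03,0,0,0],[-0.05,0,0,0],[-0.07,0,0,0],[-0.07,0,0,0],[-0.05,0,0,0],[-0.03,0,0,0.07],[0,0,0,0.07],[0,0,0,0.07],[0,0,0,0.07],[0,0,0,0.07],[0,0,0,0]]])

```text
t: 7.1
tool_pos: [0.5076, 0.26, 0.1075]
tool_rot: [0.525, 1.508, -0.528]
contact_force: [0.4, -0.3, -5.6]
opening: 0.0555
```

```bash
python3 - <<'E'
from h import *
plan([.48,0,.11],-38.4);print(ctrl.get_obs()["contact_force"],ctrl.get_obs()["opening"])
E
```

```text
t 7.1 pos [0.5076 0.26   0.1075] yaw -38.52 axis [-0.002 -0.001 -1.   ] shift [-0.0083 -0.8826  0.5612] turn -0.0013
[ 0.42149436 -0.32183366 -5.55443813] 0.055500216889365885
```

>>> move_arm(increments=[[[0,-0.05,0.032,0],[0,-0.11,0.07,0],[0,-0.12,0.076,0],[0,-0.12,0.076,0],[0,-0.12,0.076,0],[0,-0.12,0.076,0],[0,-0.12,0.076,0],[0,-0.08,0.052,0],[0,-0.04,0.026,0],[0,0,0,0],[0.06,0,0,0],[0.08,0,0,0],[0.08,0,0,0],[0.05,0,0,0],[0.03,0,0,0],[0.015,0,0,0],[0,0,0,0],[0,0,0,0]]])

```text
t: 8.6
tool_pos: [0.4822, 0.0013, 0.0302]
tool_rot: [0.524, 1.505, -0.524]
contact_force: [0.2, 0.3, -3.9]
opening: 0.0558
```

>>> move_arm(increments=[[[0.008,0,0,0],[0.006,0,0,0],[0.005,0,0,0],[0,0,0,0],[0,0,0,0]]])

```text
t: 9.02
tool_pos: [0.4817, 0.0012, 0.0249]
tool_rot: [0.525, 1.506, -0.525]
contact_force: [0.0, -0.7, -5.2]
opening: 0.0555
```

>>> move_arm(increments=[[[0.004,0,0,0],[0,0,0,0],[0,0,0,0]]])

```text
t: 9.27
tool_pos: [0.482, 0.0011, 0.0243]
tool_rot: [0.525, 1.506, -0.525]
contact_force: [-1.6, -0.2, 0.6]
opening: 0.0554
```

>>> move_arm(increments=[[[0,0,0,0],[0,0,0,0],[0,0,0,0],[0,0,0,0],[0,0,0,0],[0,0,0,0],[-0.03,0,0,0],[-0.06,0,0,0],[-0.08,0,0,0],[-0.1,0,0,0],[-0.1,0,0,0],[-0.1,0,0,0]]], gripper=0)

```text
t: 10.27
tool_pos: [0.4814, 0.0013, 0.1429]
tool_rot: [0.525, 1.506, -0.525]
contact_force: [1.0, 0.5, 0.1]
opening: 0.0855
```

>>> move_arm(increments=[[[-0.05,0,0,-0.077],[0,0,0,-0.077],[0,0,0,-0.077],[0,0,0,-0.077],[0,0,0,-0.077],[0,0,0,-0.077],[0,0,0,-0.077],[0,0,0,-0.077],[0,0,0,-0.077],[0,0,0,-0.077],[0,0,0,-0.077],[0,0,0,-0.077],[0,0,0,-0.076],[0,0,0,0],[0,0,0,0]]])

```text
t: 11.52
tool_pos: [0.4817, 0.0012, 0.1543]
tool_rot: [-0.7, 1.455, 0.7]
contact_force: [1.0, -1.2, -0.4]
opening: 0.0856
```

```bash
python3 - <<'E'
from h import *
P=wrist("w3");plan([.482,.001,.03],51.6)
z=P[...,2];near=np.hypot(P[...,0]-.482,P[...,1]-.001)<.07
print(np.histogram(z[near],bins=np.arange(-.01,.08,.005)))
print("block",rect(P,near&(z>.04)&(z<.06)))
im=ctrl.get_image("top");P=cloud(im);z=P[...,2];near=np.hypot(P[...,0]-.482,P[...,1]-.001)<.07
print("top block",rect(P,near&(z>.04)&(z<.06)))
E
```

```text
t 11.57 pos [0.4817 0.0012 0.1542] yaw 51.41 axis [ 0. -0. -1.] shift [ 4.966e-01 -1.400e-03  1.000e-04] turn -0.0021
(array([   7, 3298, 3730,   35,   45,  245,  346,  174,  183,  206,  240,
       1720, 1529,    0,    0,    0,    0]), array([-0.01 , -0.005,  0.   ,  0.005,  0.01 ,  0.015,  0.02 ,  0.025,
        0.03 ,  0.035,  0.04 ,  0.045,  0.05 ,  0.055,  0.06 ,  0.065,
        0.07 ,  0.075]))
block (3489, array([482.5,   1.2]), array([66. , 56.9]), 52.04)
top block (32, array([460.2,   7.3]), array([49.3, 18.1]), 52.06)
```

View pics/w3.png

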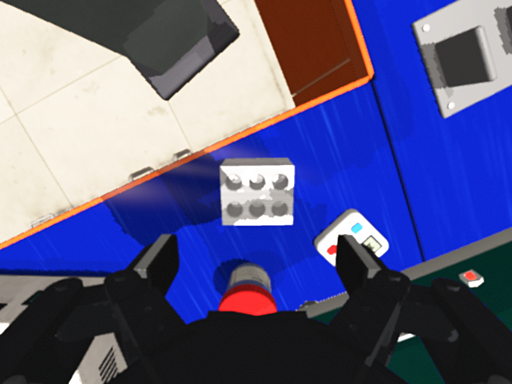

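Block upright at (r192, c257), square to the jaws with clear room for the fingers; cup and timer stand clear. Grip across its length.

>>> move_arm(increments=[[[0.06,0,0,-0.006],[0.1,0,0,0],[0.1,0,0,0],[0.08,0,0,0],[0.06,0,0,0],[0.05,0,0,0],[0.03,0,0,0],[0.02,0,0,0],[0.013,0,0,0],[0,0,0,0],[0,0,0,0]]])

```text
t: 12.53
tool_pos: [0.4822, 0.0011, 0.0262]
tool_rot: [-0.71, 1.451, 0.709]
contact_force: [0.3, 0.5, -0.4]
opening: 0.0852
```

>>> move_arm(increments=[[[0,0,0,0],[0,0,0,0],[0,0,0,0],[0,0,0,0],[0,0,0,0],[0,0,0,0],[0,0,0,0],[0,0,0,0]]], gripper=1, squeeze=50)

```text
t: 13.2
tool_pos: [0.4824, 0.001, 0.0267]
tool_rot: [-0.711, 1.451, 0.709]
contact_force: [-1.6, -0.4, 4.9]
opening: 0.0657
```

>>> move_arm(increments=[[[-0.03,0,0,0],[-0.06,0,0,0],[-0.1,0,0,0],[-0.12,0,0,0],[-0.13,0,0,0],[-0.13,0,0,0],[-0.13,0,0,0],[-0.1,0,0,0],[-0.06,0,0,0],[0,0,0,0]]])

```text
t: 14.03
tool_pos: [0.483, 0.0011, 0.2444]
tool_rot: [-0.712, 1.446, 0.707]
contact_force: [0.7, 0.5, -4.1]
opening: 0.0655
```

```bash
python3 - <<'E'
from h import *
P=np.load("top.npz")["P"];q=P.reshape(-1,3);q=q[~np.isnan(q[:,0])]
# robust heater: well floor and rim in heater axes, robust edges
for yaw in(-38.4,):
  a=np.radians(yaw);A=np.array([[np.cos(a),-np.sin(a)],[np.sin(a),np.cos(a)]])
  u=(q[:,:2]-[.43,-.31])@A
  f=(abs(q[:,2]-.03)<.006)&(abs(u[:,0])<.05)&(abs(u[:,1])<.1)
  print("floor",np.percentile(u[f],[1,50,99],axis=0).round(4))
  r=(abs(q[:,2]-.095)<.004)&(abs(u[:,0])<.11)&(abs(u[:,1])<.11)
  print("rim",np.percentile(u[r],[.5,50,99.5],axis=0).round(4))
plan([.43,-.31,.19],51.6);o=ctrl.get_obs();print(o["contact_force"],o["opening"])
E
```

```text
floor [[-0.0447 -0.0726]
 [ 0.0195  0.0009]
 [ 0.0467  0.0743]]
rim [[-0.0452 -0.0914]
 [ 0.0523  0.0016]
 [ 0.1031  0.0951]]
t 14.03 pos [0.483  0.0011 0.2444] yaw 52.12 axis [ 0.006 -0.001 -1.   ] shift [ 0.2171 -0.5956 -1.1133] turn 0.0058
[ 0.68050684  0.46406583 -4.09580593] 0.06547658653892635
```

>>> move_arm(increments=[[[0,-0.03,-0.05,0],[0,-0.066,-0.11,0],[0,-0.075,-0.125,0],[0,-0.075,-0.125,0],[0,-0.075,-0.125,0],[0,-0.075,-0.125,0],[0,-0.075,-0.125,0],[0,-0.075,-0.125,0],[0,-0.066,-0.11,0],[0,-0.04,-0.06,0],[0,-0.012,-0.02,0],[0,0,0,0],[0,0,0,0],[0,0,0,0]]])

```text
t: 15.2
tool_pos: [0.4437, -0.3162, 0.2394]
tool_rot: [-0.709, 1.452, 0.713]
contact_force: [0.1, -0.3, -5.0]
opening: 0.0658
```

```bash
python3 - <<'E'
from h import *
P=wrist("w4");plan([.4427,-.3178,.245],51.6)
np.set_printoptions(suppress=True)
a=np.radians(-38.4);A=np.array([[np.cos(a),-np.sin(a)],[np.sin(a),np.cos(a)]])
u=(P[...,:2]-[.4427,-.3178])@A;z=P[...,2]
r=(abs(z-.095)<.005)&(abs(u[...,0])<.12)&(abs(u[...,1])<.12)
print("z rim",np.nanmedian(z[r]),r.sum());print("rim",np.percentile(u[r],[.5,1,50,99,99.5],axis=0).round(4))
print(rect(P,r&(u[...,0]<.07)))
f=(abs(z-.03)<.006)&(abs(u[...,0])<.06)&(abs(u[...,1])<.1)
print("floor",f.sum(),np.percentile(u[f],[1,50,99],axis=0).round(4),rect(P,f))
E
```

```text
t 15.25 pos [ 0.4438 -0.3163  0.2398] yaw 52.21 axis [-0.001  0.001 -1.   ] shift [-0.0209 -0.0002 -0.0076] turn 0.0067
z rim 0.09483163819959048 7504
rim [[-0.0593 -0.0891]
 [-0.0574 -0.0886]
 [-0.0371  0.0055]
 [ 0.0535  0.0976]
 [ 0.0566  0.0981]]
(7504, array([ 445.9, -314.5]), array([190.3, 121.5]), 51.82)
floor 3269 [[-0.0192 -0.071 ]
 [-0.0015  0.0043]
 [ 0.0175  0.0791]] (3269, array([ 431. , -303.3]), array([151.4,  79.1]), 51.05)
```

View pics/w4.png

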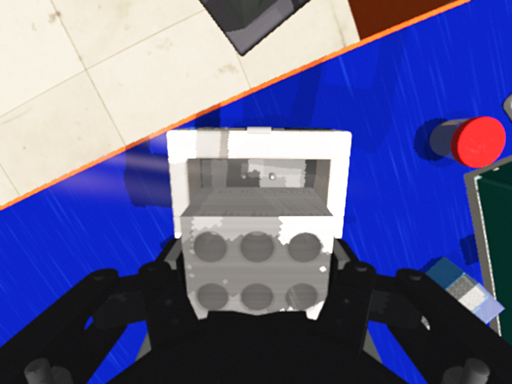

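The heater is in view, well at about r160–215, c190–330, with the held block in the foreground. The rim fit puts the heater at about (0.4453, -0.3140), yaw 51.8°. I align, lower partway and check again.

>>> move_arm(increments=[[[0.03,0.001,0.011,0.005],[0.07,0,0,0],[0.09,0,0,0],[0.09,0,0,0],[0.07,0,0,0],[0.05,0,0,0],[0.02,0,0,0],[0,0,0,0],[0,0,0,0],[0,0,0,0],[0,0,0,0]]])

```text
t: 16.17
tool_pos: [0.4461, -0.3161, 0.1373]
tool_rot: [-0.706, 1.453, 0.701]
contact_force: [0.5, -0.5, -3.9]
opening: 0.0649
```

```bash
python3 - <<'E'
from h import *
P=wrist("w5");plan([.4453,-.314,.0565],51.7)
np.set_printoptions(suppress=True)
a=np.radians(-38.3);A=np.array([[np.cos(a),-np.sin(a)],[np.sin(a),np.cos(a)]])
u=(P[...,:2]-[.4453,-.314])@A;z=P[...,2]
r=(abs(z-.095)<.004)&(abs(u[...,0])<.12)&(abs(u[...,1])<.12)
print("z rim",np.nanmedian(z[r]),r.sum());print("rim",np.percentile(u[r],[.2,1,50,99,99.8],axis=0).round(4))
print(rect(P,r&(u[...,0]<-.035)))
# inner front edge of well, and well ends
for y in(-.06,-.045,-.03,0,.03,.045,.06):
  m=r&(abs(u[...,1]-y)<.004)&(u[...,0]<-.015);print(y,"front/inner x",np.percentile(u[m][:,0],[.5,99.5]).round(4),m.sum())
for x in(-.025,-.02,-.015,-.01):
  m=r&(abs(u[...,0]-x)<.003);v=u[m][:,1];print(x,"ends",v[v<0].max().round(4) if (v<0).any() else None,v[v>0].min().round(4) if (v>0).any() else None)
b=(z>.135)&(z<.17)&(abs(u[...,0])<.05)&(abs(u[...,1])<.034);print("held block top x' range",np.percentile(u[b],[1,50,99],axis=0).round(4),b.sum())
E
```

```text
t 16.22 pos [ 0.446  -0.3161  0.1371] yaw 51.66 axis [ 0.002 -0.002 -1.   ] shift [0.3224 0.0081 0.0049] turn -0.0004
z rim 0.09483652516921737 17495
rim [[-0.0599 -0.0941]
 [-0.0575 -0.0932]
 [-0.0378 -0.0004]
 [ 0.0397  0.092 ]
 [ 0.0927  0.093 ]]
(9958, array([ 407.5, -285.2]), array([188.3,  25. ]), 51.71)
-0.06 front/inner x [-0.0565 -0.0279] 525
-0.045 front/inner x [-0.0564 -0.0279] 535
-0.03 front/inner x [-0.0568 -0.0278] 543
0 front/inner x [-0.06  -0.029] 587
0.03 front/inner x [-0.0568 -0.0289] 535
0.045 front/inner x [-0.0568 -0.0289] 531
0.06 front/inner x [-0.0569 -0.0288] 534
-0.025 ends -0.0226 0.0739
-0.02 ends -0.0754 0.0738
-0.015 ends -0.0757 0.074
-0.01 ends -0.075 0.0739
held block top x' range [[-0.0263 -0.0333]
 [-0.0043 -0.0005]
 [ 0.0231  0.0323]] 16605
```

View pics/w5.png

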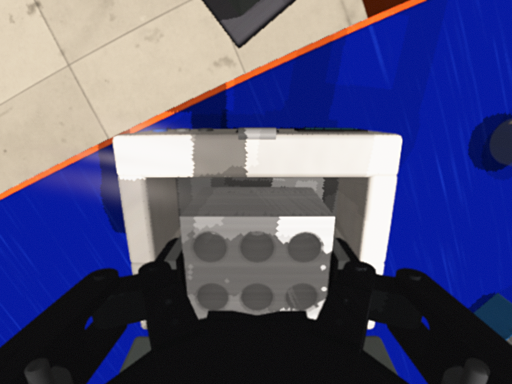

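```bash
python3 - <<'E'
from h import *
P=np.load("w5.npz")["P"]
a=np.radians(-38.3);A=np.array([[np.cos(a),-np.sin(a)],[np.sin(a),np.cos(a)]])
u=(P[...,:2]-[.4453,-.314])@A;z=P[...,2]
for c in(225,257,290):
  print(c,[(r,u[r,c].round(4).tolist(),z[r,c].round(4)) for r in list(range(184,222,4))])
print("well front wall",[(r,u[r,257].round(4).tolist(),z[r,257].round(4)) for r in range(164,190,3)])
print("front outer",[(r,u[r,350].round(4).tolist(),z[r,350].round(4)) for r in range(130,146,2)])
E
```

```text
225 [(184, [-0.0078, -0.0296], np.float64(0.0302)), (188, [-0.0258, -0.0195], np.float64(0.1131)), (192, [-0.0262, -0.0183], np.float64(0.1233)), (196, [-0.0258, -0.0176], np.float64(0.1297)), (200, [-0.0259, -0.0168], np.float64(0.1373)), (204, [-0.0259, -0.016], np.float64(0.1437)), (208, [-0.0261, -0.0153], np.float64(0.1501)), (212, [-0.0257, -0.0148], np.float64(0.1545)), (216, [-0.0258, -0.0142], np.float64(0.1596)), (220, [-0.0244, -0.0141], np.float64(0.1607))]
257 [(184, [-0.0076, -0.0003], np.float64(0.0297)), (188, [-0.0258, -0.0005], np.float64(0.113)), (192, [-0.0257, -0.0005], np.float64(0.1215)), (196, [-0.0259, -0.0005], np.float64(0.1301)), (200, [-0.0263, -0.0005], np.float64(0.1386)), (204, [-0.0258, -0.0005], np.float64(0.1435)), (208, [-0.0259, -0.0005], np.float64(0.1497)), (212, [-0.0259, -0.0005], np.float64(0.1551)), (216, [-0.0262, -0.0005], np.float64(0.1607)), (220, [-0.024, -0.0005], np.float64(0.1599))]
290 [(184, [-0.0078, 0.0298], np.float64(0.0308)), (188, [-0.0257, 0.0193], np.float64(0.1127)), (192, [-0.0257, 0.0182], np.float64(0.1217)), (196, [-0.
[... 428 characters left out ...]
 [-0.0331, -0.0004], np.float64(0.0945)), (173, [-0.0313, -0.0004], np.float64(0.0954)), (176, [-0.0292, -0.0004], np.float64(0.0948)), (179, [-0.0127, -0.0003], np.float64(0.0317)), (182, [-0.0097, -0.0003], np.float64(0.0304)), (185, [-0.0066, -0.0003], np.float64(0.0296)), (188, [-0.0258, -0.0005], np.float64(0.113))]
front outer [(130, [-0.0577, 0.0684], np.float64(0.0665)), (132, [-0.0571, 0.0629], np.float64(0.0826)), (134, [-0.0563, 0.0593], np.float64(0.0932)), (136, [-0.0552, 0.0589], np.float64(0.0948)), (138, [-0.0539, 0.059], np.float64(0.0948)), (140, [-0.0527, 0.0592], np.float64(0.0946)), (142, [-0.0515, 0.059], np.float64(0.0954)), (144, [-0.0501, 0.0596], np.float64(0.094))]
```

Edges seen in one picture agree: block centre x'=+2.2 mm against well +2.7 mm, and y' −0.5 against −0.6 mm. I lower it.

>>> move_arm(increments=[[[0.02,-0.002,0,0],[0.04,0,0,0],[0.05,0,0,0],[0.05,0,0,0],[0.05,0,0,0],[0.03,0,0,0],[0.02,0,0,0],[0.01,0,0,0],[0,0,0,0],[0,0,0,0]]])

```text
t: 17.05
tool_pos: [0.4457, -0.3158, 0.0681]
tool_rot: [-0.704, 1.454, 0.704]
contact_force: [-0.2, -0.5, -3.6]
opening: 0.0651
```

>>> move_arm(increments=[[[0.008,0,0,0],[0.008,0,0,0],[0.008,0,0,0],[0,0,0,0],[0,0,0,0]]])

```text
t: 17.47
tool_pos: [0.4457, -0.3158, 0.0621]
tool_rot: [-0.704, 1.454, 0.704]
contact_force: [-0.6, -1.1, -5.5]
opening: 0.0653
```

>>> move_arm(increments=[[[0.007,0,0,0],[0.006,0,0,0],[0.004,0,0,0],[0.003,0,0,0],[0,0,0,0],[0,0,0,0]]])

```text
t: 17.97
tool_pos: [0.4458, -0.3159, 0.0571]
tool_rot: [-0.704, 1.454, 0.703]
contact_force: [2.1, -1.5, -4.4]
opening: 0.0655
```

>>> move_arm(increments=[[[0.003,0,0,0],[0.002,0,0,0],[0,0,0,0],[0,0,0,0]]])

```text
t: 18.3
tool_pos: [0.4459, -0.3159, 0.0567]
tool_rot: [-0.704, 1.454, 0.704]
contact_force: [-2.1, 1.8, 4.4]
opening: 0.0653
```

Force has gone over to the floor at the expected height, so I release and check.

>>> move_arm(increments=[[[0,0,0,0],[0,0,0,0],[0,0,0,0],[0,0,0,0],[0,0,0,0],[0,0,0,0],[-0.03,0,0,0],[-0.06,0,0,0],[-0.1,0,0,0],[-0.1,0,0,0],[-0.1,0,0,0],[-0.1,0,0,0],[-0.1,0,0,0],[-0.1,0,0,0],[-0.05,0,0,0],[0,0,0,0],[0,0,0,0]]], gripper=0)

```text
t: 19.72
tool_pos: [0.4458, -0.3158, 0.2411]
tool_rot: [-0.705, 1.453, 0.703]
contact_force: [-0.1, 0.2, -1.0]
opening: 0.085
```

```bash
python3 - <<'E'
from h import *
P=wrist("w6");plan([.4453,-.314,.245],51.7)
a=np.radians(-38.3);A=np.array([[np.cos(a),-np.sin(a)],[np.sin(a),np.cos(a)]])
u=(P[...,:2]-[.4453,-.314])@A;z=P[...,2]
b=(abs(u[...,0]-.0025)<.027)&(abs(u[...,1])<.032);t=b&(z>.07)&(z<.1)
print("block top z",np.percentile(z[t],[10,50,90]),rect(P,(abs(u[...,0])<.033)&(abs(u[...,1])<.05)&(z>.07)&(z<.088)))
G=np.c_[u[t],np.ones(t.sum())];print("tilt",np.linalg.lstsq(G,z[t],rcond=None)[0].round(4))
im=ctrl.get_image("scene");Q=cloud(im);save("s6.png",im["pixels"])
r=ctrl.trace("scene","lid")[0];q=Q[r["region"]];q=q[~np.isnan(q[:,0])]
w=np.c_[(q[:,:2]-[.4453,-.314])@A,q[:,2]];print("lid pts x',z",np.percentile(w,[2,50,98],axis=0).round(3).tolist())
# lid plane slope and top
m=abs(w[:,1])<.09;w=w[m]
for zz in np.arange(.11,.27,.02):
  k=abs(w[:,2]-zz)<.01
  if k.sum(): print(round(zz,2),np.percentile(w[k,0],[10,50,90]).round(4),w[k,1].min().round(3),w[k,1].max().round(3))
E
```

```text
t 19.77 pos [ 0.4452 -0.3154  0.2395] yaw 51.66 axis [-0.001  0.001 -1.   ] shift [-0.0221  0.0031  0.0045] turn -0.0004
block top z [0.0784989  0.07985021 0.08080788] (2179, array([ 446.1, -315.6]), array([66.1, 55. ]), 51.43)
tilt [-0.0111  0.0024  0.0795]
lid pts x',z [[0.082, -0.094, 0.062], [0.096, -0.03, 0.193], [0.216, 0.361, 0.258]]
0.11 [0.0861 0.0871 0.088 ] -0.089 0.067
0.13 [0.087  0.0886 0.0902] -0.089 0.084
0.15 [0.0896 0.091  0.0933] -0.09 0.087
0.17 [0.081  0.0914 0.0954] -0.089 0.087
0.19 [0.0835 0.0937 0.0972] -0.09 0.086
0.21 [0.0864 0.0979 0.1   ] -0.09 0.089
0.23 [0.0996 0.1012 0.1027] -0.09 0.085
0.25 [0.0929 0.1044 0.1104] -0.089 0.086
0.27 [0.1057 0.1087 0.1127] -0.032 0.024
```

View pics/w6.png

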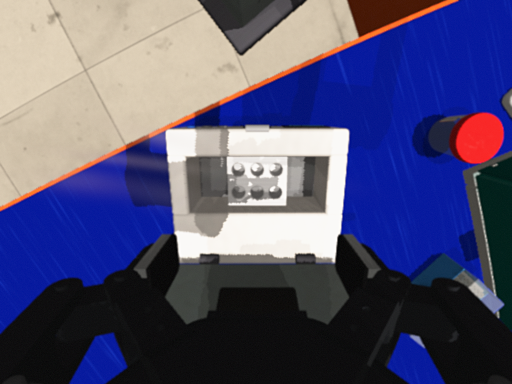

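Picture: the block sits in the well (r158–205, c228–288), top at z=0.0799 (expected 0.080), flat. The lid stands open at about 1.70 rad. Next I shut the fingers, go up and over, and come down behind the lid.

>>> move_arm(increments=[[[-0.05,0,0,0],[-0.1,0,0,0],[-0.1,0,0,0],[-0.06,0,0,0],[0,-0.05,0,0],[0,-0.1,0,0],[0,-0.12,0,0],[0,-0.12,0,0],[0,-0.11,0,0],[0,-0.07,0,0],[0,-0.03,0,0],[0,0,0,0],[0,0,0,0]]], gripper=1, squeeze=40)

```text
t: 20.95
tool_pos: [0.563, -0.4085, 0.3179]
tool_rot: [-0.703, 1.454, 0.705]
contact_force: [-0.6, -0.6, -0.0]
opening: -0.0
```

```bash
python3 - <<'E'
from h import *
o,p,M=pose();np.set_printoptions(suppress=True)
im=ctrl.get_image("wrist");print(np.array(im["tool_from_camera"]).round(3).tolist())
a=np.radians(-38.3);A=np.array([[np.cos(a),-np.sin(a)],[np.sin(a),np.cos(a)]])
print("x'y'",((p[:2]-[.4453,-.314])@A).round(4),p[2],o["opening"],o["t"],o["q"].round(2))
hx,hz=.0877,.099
th=np.r_[1.66,np.linspace(1.6,.1,16)];rho=np.linspace(.143,.152,len(th))
X=hx-rho*np.cos(th)+.010*np.sin(th)+.011;Z=hz+rho*np.sin(th)+.010*np.cos(th)+.014
print(np.c_[th,X,Z].round(4))
print("dx_tool,dy_tool units",np.c_[-np.diff(Z)/.25,-np.diff(X)/.25].round(3).tolist())
E
```

```text
[[-0.001, 0.268, -0.963, -0.129], [-0.001, 0.963, 0.268, 0.068], [1.0, 0.001, -0.001, 0.0], [0.0, 0.0, 0.0, 1.0]]
x'y' [ 0.1509 -0.0012] 0.3178688977824014 -4.6611895239304236e-05 20.95 [-0.73  0.19  1.35 -0.    1.61 -1.64]
[[ 1.66    0.1214  0.2545]
 [ 1.6     0.1129  0.2562]
 [ 1.5     0.0985  0.2575]
 [ 1.4     0.084   0.2573]
 [ 1.3     0.0695  0.2556]
 [ 1.2     0.0552  0.2525]
 [ 1.1     0.0412  0.248 ]
 [ 1.      0.0277  0.242 ]
 [ 0.9     0.0148  0.2348]
 [ 0.8     0.0027  0.2262]
 [ 0.7    -0.0085  0.2164]
 [ 0.6    -0.0188  0.2055]
 [ 0.5    -0.0279  0.1936]
 [ 0.4    -0.0359  0.1807]
 [ 0.3    -0.0425  0.1671]
 [ 0.2    -0.0477  0.1529]
 [ 0.1    -0.0515  0.1381]]
dx_tool,dy_tool units [[-0.007, 0.034], [-0.005, 0.058], [0.001, 0.058], [0.007, 0.058], [0.012, 0.057], [0.018, 0.056], [0.024, 0.054], [0.029, 0.052], [0.034, 0.049], [0.039, 0.045], [0.044, 0.041], [0.048, 0.037], [0.051, 0.032], [0.054, 0.027], [0.057, 0.021], [0.059, 0.015]]
```

>>> move_arm(increments=[[[0.04,0,0,0],[0.07,0,0,0],[0.07,0,0,0],[0.05,0,0,0],[0.022,0,0,0],[0,0.03,0,0],[0,0.03,0,0],[0,0.03,0,0],[0,0.028,0,0],[-0.007,0.034,0,0],[-0.003,0.03,0,0],[-0.002,0.028,0,0],[0,0.03,0,0],[0.001,0.028,0,0],[0,0,0,0],[0,0,0,0]]])

```text
t: 22.33
tool_pos: [0.5102, -0.3668, 0.2579]
tool_rot: [-0.703, 1.454, 0.705]
contact_force: [0.0, 0.0, -1.0]
opening: -0.0001
```

```bash
cat > lid.py <<'E'
from h import *
def lid(tag):
    np.set_printoptions(suppress=True)
    o,p,M=pose()
    a=np.radians(-38.3);A=np.array([[np.cos(a),-np.sin(a)],[np.sin(a),np.cos(a)]])
    print("TCP x'y'z",((p[:2]-[.4453,-.314])@A).round(4),p[2].round(4),"t",o["t"],"F",o["contact_force"].round(1))
    im=ctrl.get_image("scene");Q=cloud(im);save(tag+".png",im["pixels"])
    w=np.concatenate([(Q[...,:2]-[.4453,-.314])@A,Q[...,2:]],-1)
    for r in ctrl.trace("scene","lid")[:2]:
        q=w[r["region"]];q=q[np.isfinite(q[:,0])&(abs(q[:,1])<.091)&(q[:,0]<.2)];print("score",round(r["score"],2),np.percentile(q,[2,50,98],axis=0).round(3).tolist())
    return w
E
python3 - <<'E'
from lid import *
lid("s7")
E
```

```text
TCP x'y'z [ 0.0837 -0.0012] 0.2579 t 22.3333 F [ 0.  0. -1.]
score 0.61 [[0.048, -0.091, 0.12], [0.064, -0.033, 0.204], [0.083, 0.069, 0.26]]
```

Lid follows. Continue the arc.

>>> move_arm(increments=[[[0.007,0.058,0,0],[0.012,0.057,0,0],[0.018,0.056,0,0],[0.024,0.054,0,0],[0.029,0.052,0,0],[0.034,0.049,0,0],[0.039,0.045,0,0],[0.044,0.041,0,0],[0.048,0.037,0,0],[0.051,0.032,0,0],[0.054,0.027,0,0],[0,0,0,0],[0,0,0,0]]])

```text
t: 23.52
tool_pos: [0.4108, -0.2881, 0.1673]
tool_rot: [-0.702, 1.454, 0.705]
contact_force: [0.5, -0.4, -0.3]
opening: 0.0002
```

```bash
python3 - <<'E'
from lid import *
lid("s8")
E
```

```text
TCP x'y'z [-0.0432 -0.0011] 0.1673 t 23.5167 F [ 0.5 -0.4 -0.3]
score 0.63 [[-0.066, -0.09, 0.094], [0.009, -0.017, 0.132], [0.077, 0.082, 0.154]]Traceback (most recent call last):
  File "<stdin>", line 2, in <module>
  File "lid.py", line 10, in lid
    q=w[r["region"]];q=q[np.isfinite(q[:,0])&(abs(q[:,1])<.091)&(q[:,0]<.2)];print("score",round(r["score"],2),np.percentile(q,[2,50,98],axis=0).round(3).tolist())
                                                                                                               ~~~~~~~~~~~~~^^^^^^^^^^^^^^^^^^^^
    return _quantile_unchecked(
        a, q, axis, out, overwrite_input, method, keepdims, weights)
    return _ureduce(a,
                    func=_quantile_ureduce_func,
    ...<5 lines>...
                    overwrite_input=overwrite_input,
                    method=method)
    r = func(a, **kwargs)
    result = _quantile(arr,
                       quantiles=q,
    ...<2 lines>...
                       out=out,
                       weights=wgt)
    slices_having_nans = np.isnan(arr[-1, ...])
                                  ~~~^^^^^^^^^
IndexError: index -1 is out of bounds for axis 0 with size 0
```

View pics/s8.png

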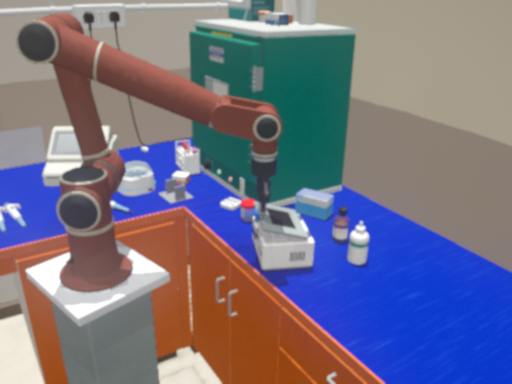

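Picture: the fingers press the lid down onto the heater (about r222, c285), everything else in place. Continue to the catch.

>>> move_arm(increments=[[[0.04,0.022,0,0],[0.04,0.022,0,0],[0.025,0.018,0,0],[0.015,0.013,0,0],[0.01,0,0,0],[0,0,0,0],[0,0,0,0]]])

```text
t: 24.2
tool_pos: [0.3963, -0.2768, 0.1354]
tool_rot: [-0.704, 1.454, 0.704]
contact_force: [0.3, -0.3, -0.0]
opening: 0.0001
```

>>> move_arm(increments=[[[0.006,0,0,0],[0.006,0,0,0],[0.006,0,0,0],[0,0,0,0],[0,0,0,0]]])

```text
t: 24.62
tool_pos: [0.3967, -0.2771, 0.1319]
tool_rot: [-0.704, 1.454, 0.704]
contact_force: [-2.2, 2.3, 5.6]
opening: -0.0
```

>>> move_arm(increments=[[[0.006,0,0,0],[0.006,0,0,0],[0.006,0,0,0],[0,0,0,0]]])

```text
t: 24.95
tool_pos: [0.3963, -0.2768, 0.1275]
tool_rot: [-0.703, 1.454, 0.705]
contact_force: [-4.5, 2.5, 8.7]
opening: 0.0003
```

>>> move_arm(increments=[[[0.006,0,0,0],[0.006,0,0,0],[0.006,0,0,0],[0,0,0,0]]])

```text
t: 25.28
tool_pos: [0.3964, -0.2769, 0.1228]
tool_rot: [-0.704, 1.454, 0.704]
contact_force: [-3.1, 2.8, 7.1]
opening: -0.0001
```

>>> move_arm(increments=[[[0.005,0,0,0],[0.005,0,0,0],[0,0,0,0],[0,0,0,0]]])

```text
t: 25.62
tool_pos: [0.3965, -0.277, 0.1225]
tool_rot: [-0.703, 1.455, 0.705]
contact_force: [-8.0, 7.5, 19.6]
opening: -0.0001
```

Hard stop at the flush height. One more small press, then retreat and look.

>>> move_arm(increments=[[[0.004,0,0,0],[0,0,0,0],[0,0,0,0]]])

```text
t: 25.87
tool_pos: [0.3966, -0.277, 0.1224]
tool_rot: [-0.703, 1.455, 0.705]
contact_force: [-10.2, 9.1, 24.1]
opening: -0.0002
```

>>> move_arm(increments=[[[-0.02,0,0,0],[-0.05,0,0,0],[-0.1,0,0,0],[-0.12,0,0,0],[-0.12,0,0,0],[-0.1,0,0,0],[-0.05,0,0,0],[0,0,0,0],[0,0,0,0],[0,0,0,0],[0,0,0,0]]])

```text
t: 26.78
tool_pos: [0.3957, -0.2761, 0.2559]
tool_rot: [-0.701, 1.455, 0.707]
contact_force: [-0.1, 0.6, -0.5]
opening: 0.0001
```

```bash
python3 - <<'E'
from lid import *
P=wrist("w9");o,p,M=pose();print(p,o["t"],o["contact_force"])
a=np.radians(-38.3);A=np.array([[np.cos(a),-np.sin(a)],[np.sin(a),np.cos(a)]])
def chk(n,P):
    u=(P[...,:2]-[.4453,-.314])@A;z=P[...,2]
    m=(abs(u[...,1])<.085)&(u[...,0]>-.09)&(u[...,0]<.075)&(z>.085)&(z<.14);v=u[m][:,0];zz=z[m]
    for x in np.arange(-.075,.08,.02):
        k=abs(v-x)<.01
        if k.sum()>5: print(n,round(x,3),np.median(zz[k]).round(4),k.sum())
    k=(v>-.05);c=np.polyfit(v[k],zz[k],1);r=abs(zz[k]-np.polyval(c,v[k]))<.004;print("angle",-np.polyfit(v[k][r],zz[k][r],1)[0])
chk("wrist",P)
im=ctrl.get_image("scene");chk("scene",cloud(im))
im=ctrl.get_image("top");T=cloud(im);chk("top",T)
Q0=np.load("top.npz")["P"]
for t in["cup","saline","stain","tips","kit","timer"]:
    for r in ctrl.trace("top",t)[:1]:
        q=T[r["region"]];q=q[~np.isnan(q[:,0])];print(t,round(r["score"],2),np.percentile(q,[5,50,95],axis=0).round(3).tolist())
E
```

```text
[ 0.39572672 -0.27616261  0.25612052] 26.8333 [-0.28647102  0.51423082 -0.89046613]
wrist -0.075 0.1077 551
wrist -0.055 0.1087 2803
wrist -0.035 0.1091 2678
wrist -0.015 0.1099 2207
wrist 0.005 0.1096 1529
wrist 0.025 0.1096 1015
wrist 0.045 0.1092 30
angle -0.010067577101385885
scene -0.075 0.1071 54
scene -0.055 0.1088 188
scene -0.035 0.1093 172
scene -0.015 0.1104 169
scene 0.005 0.1102 168
scene 0.025 0.1103 172
scene 0.045 0.1096 163
scene 0.065 0.1095 166
angle 0.0014353660966020638
top -0.075 0.1077 57
top -0.055 0.1082 136
top -0.035 0.1099 54
top -0.015 0.1088 53
top 0.005 0.1103 49
top 0.025 0.1093 56
top 0.045 0.1094 59
top 0.065 0.1094 122
angle -0.0016406485712001848
cup 0.51 [[0.542, -0.104, 0.06], [0.564, -0.082, 0.066], [0.585, -0.063, 0.071]]
saline 0.74 [[0.57, -0.537, 0.02], [0.59, -0.508, 0.092], [0.617, -0.491, 0.12]]
stain 0.76 [[0.647, -0.419, 0.017], [0.663, -0.399, 0.081], [0.687, -0.383, 0.12]]
tips 0.94 [[0.736, -0.277, 0.016], [0.767, -0.22, 0.072], [0.805, -0.165, 0.079]]
kit 0.76 [[0.586, 0.328, 0.003], [0.614, 0.356, 0.033], [0.643, 0.387, 0.039]]
timer 0.59 [[0.571, 0.015, 0.01], [0.598, 0.04, 0.016], [0.626, 0.066, 0.024]]
```

View pics/w9.png

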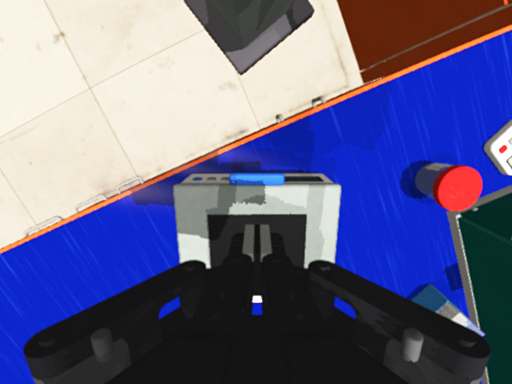

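The lid lies flush, with the lip at r180, c257. All three cameras put the outer face at about 0.109 m, within 0.01 rad of shut. The bystanders haven't moved and the arm touches nothing, so I hand in.

```bash
python3 -c "
from station import ctrl
print(ctrl.finish_job())"
```

```text
the job is handed in; nothing more can be done
None
```

The tube block is seated in the heater and the lid is shut. I handed the job in at about 27 s of the 70 s allowed. I took the block from the stand across its width, set it down at about (0.48, 0), and gripped it again a quarter turn round. Then I lowered it over the pegs, swung the lid over from behind, and pressed the lip to a hard stop.

**Block:** after release its top was at 0.0799 m (expected 0.080 m), nearly level (about 0.6°) and centred in the well.

**Lid:** the press met a hard stop at the flush height, at about 24 N. After I backed off, all three cameras put the outer face at about 0.109 m. Slope fits gave 0.001, -0.002 and -0.010 rad, so it is shut and holding.

**Other things:** the bystanders were where they started, to within about 3 mm of camera reading, and the arm was touching nothing.

**Disagreements:**
- The top camera was about 4–5 mm off from the wrist camera on both the stand and the heater. I went with the wrist camera, which matched the measured grasp positions.
- The catch gave no sharp snap in the force readings (5.6, then 8.7, then 7.1 N), so that the lid is latched rests on it staying flush afterwards.

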